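# Clamp the card terminal in its table mount and tighten the wing nut

## Robot

A 6-joint arm with a two-finger parallel gripper is mounted at the origin on a cart in front of the work surface, level with it; the furniture and walls round the work are solid. World frame = base frame: x ahead of the robot, y to its left, z up, the work surface at z = 0. Lengths are in mm, angles in rad, forces in N, time in s.
With the tool pointing down it reaches from about 275 to 750 mm from the base axis. Payload 10.2 kg.
Tool frame: the origin (TCP) lies midway between the tips of the shut fingers; the grasp point (between the pads) lies arm.pinch_z behind it (arm.pinch_z is the distance from the TCP to the grasp point, in mm); z points along the fingers, y is the direction in which the jaws open and shut (so a half turn about z gives the same grasp; the last joint's range is limited). The gripper opens to 88 mm and grips with 3 to 60 N. Pads are 18 mm wide; open, the fingers measure 123 mm over their backs; the gripper's body (75 mm by 187 mm) begins 45 mm behind the grasp point.
Start: joints at [0.969, 0.313, 1.498, -0, 1.331, -0.223], TCP at [194.161, 487.783, 238.72] pointing down, gripper open.
Joint ranges: [-2.94, 2.94], [-0.97, 2.17], [0.19, 2.56], [-1.23, 4.37], [0.02, 3.11], [-2.88, 2.88]. Speed limits (rad/s): [2.39, 2.39, 3.01, 3.14, 3.14, 3.14].

## Interface

Orientations are given as [roll, pitch, yaw] about the fixed x, y, z axes, in that order (R = Rz(yaw) Ry(pitch) Rx(roll)).
In Python, from station import arm, get_image, camera_params gives the robot as it stands. The module is installed in compiled form; this text tells all that it offers. Calls block until the motion is done:
- arm.goto(position, orientation): joint-space move of the TCP to a pose.
- arm.move_straight(position, ori=None, v=150, threshold=None): straight line of the TCP; ori=None keeps the orientation; v is the mean speed in mm/s. With threshold (N) it stops when the force on the tool has changed by that much, and returns True; else False.
- arm.movej(angles): joint-space move.
- arm.command_gripper(opening, grasp_force=None): opening from 0.0 (shut) to 1.0 (fully open); grasp_force is the grip in N (None keeps the last); returns when the fingers have stopped.
- arm.sleep(seconds).
- arm.ik(position, orientation): joint angles nearest the present ones, or None.
- get_image(name): name is "scene" or "top" or "wrist"; returns (picture, depth): 480x640x3 uint8, red, green, blue; 480x640 float32, mm along the optical axis (not along the pixel's ray), 0 where there is no reading.
- camera_params(name): a dict with "mtx" (3x3 intrinsics, pixels), "world_from_camera" (4x4, takes a point from camera to world coordinates); the wrist camera has in their place "T_tool_cam" (4x4, takes a point from camera to tool coordinates, whose origin is the TCP and whose axes are the flange's). Camera axes: x right, y up, looking along -z (the intrinsics and any distortion apply to the point x, -y, -z); pixel columns grow to the right and rows downward; lengths in mm; the calibration is good to about 2 mm. A picture is of the moment at which its call begins: read the wrist's pose just before it. camera_params takes no time and is no camera call.
A pose or a line that the arm cannot do raises arm.Unreachable and nothing moves.
- arm.hand_in(): hands the job in, once; it reports no verdict.
Readings, each from a call of its own:
- arm.get_clock(): time.
- arm.get_q(): joint angles.
- arm.get_dq(): joint speeds.
- arm.get_effort(): joint torques, N m.
- arm.get_tool_pos(): TCP position.
- arm.get_tool_rot(): TCP orientation.
- arm.get_force(): force on the tool from outside, world axes, zero at the start.
- arm.get_moment(): the same for the moment, N m.
- arm.get_grip_width(): opening from 0.0 (shut) to 1.0 (fully open).
Only numpy, scipy, OpenCV 4.12 (cv2) and the standard library are available. Lean on these libraries where they do the work, as an engineer would, in place of code of your own. Each camera call takes 0.05 s, during which the arm holds its last target.

## Task

The card terminal lies loose in its table mount. With the fingertips, push the mount's sliding jaw in until the terminal sits snug and square between the two jaws, then turn the wing nut clockwise, stroke by stroke against its wings, until it is fully tight and locks the jaw. Push gently, grip and lift nothing, and leave everything else on the table where it stands.

Things in the scene. Friction and masses are not known exactly. Their poses are not given: they have to be found in the camera images.
- mount: Dark steel terminal mount fixed on the table: plate 120 (x) by 255 (y, from -135 to +120) by 8 mm thick. Origin on the table top, z up; the jaws close along its y. Fixed jaw: a wall at the +y end, 112 mm long along x, top 36 mm above the table, inner face at y = +108 mm. A stud (8 mm thick, top 40 mm above the table) at x = 0, y = -75 mm carries the wing nut.
- jaw: Sliding jaw: a wall 112 mm long (mount x), 8 mm thick, top 37 mm above the table, with a flat slotted tongue (43 mm wide, top 12 mm above the table) running back 130 mm under the wing nut. Axes as the mount's. Origin 8 mm above the table, middle of the wall's inner face. Slides along mount y with about 1 N of drag; the tight nut locks it.
- jaw_slide (a joint): Travel of the sliding jaw along mount +y, in m: 0 fully open, 0.030 when the terminal is snug between both jaws. Its inner face lies at mount y = this value. It starts between 0.002 and 0.018.
- jaw_push (a point): Middle of the sliding jaw's back face (the side towards the wing nut), 24 mm above the table: push here along mount +y. A foot flange, up to 12 mm above the table and 16 mm deep, runs along the wall's bottom; two small gussets, 19 mm tall, at x = -35 and +35 mm. At the start at least 34 mm are free between back face and wings.
- wing_nut: Steel wing nut on the stud; clockwise tightens, 4 mm lower per turn. Hub 21 mm across, 13 mm tall; two upright rounded wings on opposite sides, 5.5 mm thick, reaching 35 mm from the axis. Origin on the axis at the hub's underside; the wings lie along its x axis, 5 to 29 mm above the origin. Takes about 0.04 N m (2 N at a wing), about twice that near the end, then stops hard.
- nut_turn (a joint): Turn of the wing nut in rad, growing clockwise seen from above. It starts between 3 and 8, the washer meets the jaw's tongue at 15.7 and the nut stops, tight, at 16.3. At value v the wings lie at the mount's yaw minus v.
- nut_centre (a point): Point on the wing nut's axis, 19 mm above its underside, at the middle height of its wings: 33 mm above the table when tight, 5 to 9 mm higher at the start.
- wing_tip (a point): Centre of one wing's round lobe, 25 mm from the nut's axis.
- terminal: Black card terminal with a keypad, 162 (x) by 78 (y) by 37 mm, 0.31 kg, lying loose on the mount's plate between the jaws, its long axis along the jaws. Origin at the centre of its underside, 8 mm above the table. Snug, its origin is at mount y = +69 mm.
- cruet_2: Small glass cruet, 44 mm across, 179 mm tall; a bystander, leave it alone. Origin at the centre of its underside.
- cruet_5: Tall glass cruet, 58 mm across, 284 mm tall; a bystander, leave it alone. Origin at the centre of its underside.
- cruet_7: Small glass cruet, 44 mm across, 189 mm tall; a bystander, leave it alone. Origin at the centre of its underside.
- bell: Service bell, 89 mm across, 59 mm tall; a bystander, leave it alone. Origin at the centre of its underside.
- saucer: White saucer, 114 mm across, 14 mm tall; a bystander, leave it alone. Origin at the centre of its underside.
- cup: Cup with coffee on the saucer, 59 by 83 by 52 mm; a bystander, leave it alone. Origin at the centre of its underside.
- spoon: Teaspoon lying flat, 130 mm long; a bystander, leave it alone. Origin at the centre of its underside.
- pepper: Wooden pepper mill, 58 mm across, 150 mm tall; a bystander, leave it alone. Origin at the centre of its underside.
- salt: Salt shaker, 44 mm across, 90 mm tall; a bystander, leave it alone. Origin at the centre of its underside.

How it is judged:
By the outcome, as a careful person would: the job done as asked, in the order asked, and still so for the second after the job is handed in, with the robot touching nothing.
It also fails if it takes over 72 s, if anything falls off the work surface, if the arm or the gripper's body presses on something with over 40 N, if the wrist force passes 120 N, or if a joint passes its speed limit or range.

## Working session

There is one attempt and no reset: what is moved stays moved. The work goes in short steps, each a Python script; the robot and the scene stay as the last script left them, time stands still between calls to the robot, and variables do not carry over. Pictures are saved under pics/ and viewed, and the job is handed in when it is done.

```bash
mkdir -p pics; python3 - <<'E'
from station import arm,get_image,camera_params
import cv2,numpy as np
for n in ["scene","top","wrist"]:
    im,d=get_image(n); cv2.imwrite(f"pics/{n}0.png",im[:,:,::-1]); np.save(f"pics/{n}0.npy",d)
    p=camera_params(n); print(n,{k:np.round(v,3).tolist() if hasattr(v,'shape') else v for k,v in p.items()})
print(arm.get_clock(),arm.pinch_z,arm.get_tool_rot(),arm.get_force())
E
```

```text
scene {'mtx': [[553.835, 0.0, 327.267], [0.0, 553.835, 236.141], [0.0, 0.0, 1.0]], 'world_from_camera': [[0.897, 0.258, -0.358, 119.137], [-0.441, 0.496, -0.748, -859.927], [-0.016, 0.829, 0.559, 752.865], [0.0, 0.0, 0.0, 1.0]]}
top {'mtx': [[457.884, 0.0, 318.513], [0.0, 457.884, 238.933], [0.0, 0.0, 1.0]], 'world_from_camera': [[0.026, 0.996, -0.087, 513.698], [-0.999, 0.029, 0.025, 78.211], [0.028, 0.086, 0.996, 935.433], [0.0, 0.0, 0.0, 1.0]]}
wrist {'mtx': [[413.89, 0.0, 320.308], [0.0, 413.89, 244.745], [0.0, 0.0, 1.0]], 'T_tool_cam': [[0.0, 0.958, 0.287, 72.925], [1.0, -0.0, 0.001, 1.188], [0.001, 0.287, -0.958, -147.56], [0.0, 0.0, 0.0, 1.0]]}
0.15 18.700000000000003 [-3.14071870e+00 -1.94484496e-04  2.76277887e+00] [-0.76989764  0.28858589  0.77116859]
```

View pics/top0.png

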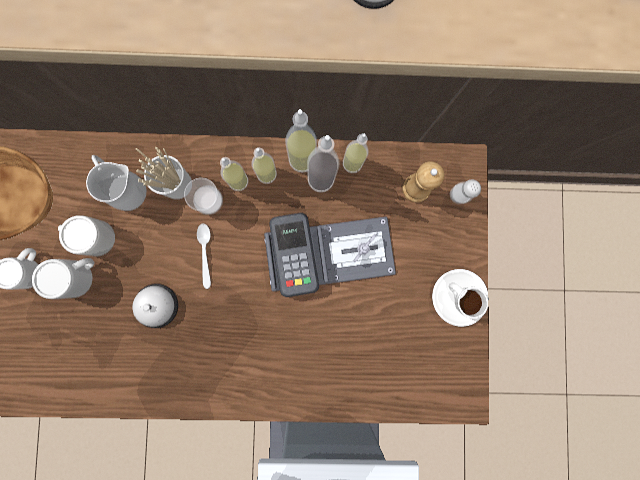

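View pics/scene0.png

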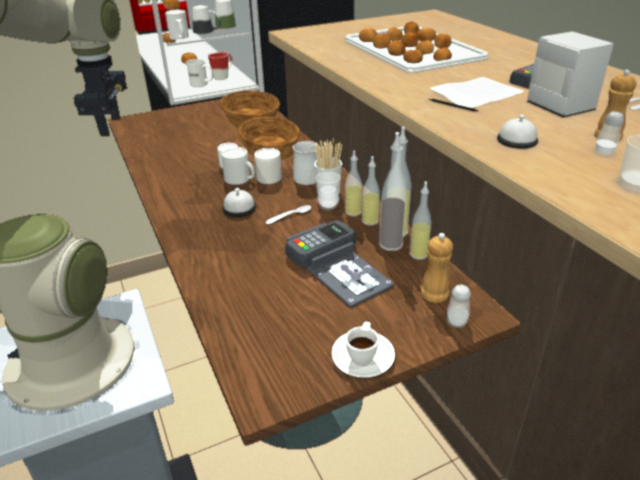

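```bash
cat > h.py <<'E'
from station import arm,get_image,camera_params
import cv2,numpy as np
def pix2w(cam,u,v,z,T=None):
    p=camera_params(cam);K=p["mtx"]
    if T is None: T=p["world_from_camera"]
    r=np.linalg.inv(K)@np.array([u,v,1.]); r=np.array([r[0],-r[1],-1.])
    d=T[:3,:3]@r; o=T[:3,3]; s=(z-o[2])/d[2]; return o+s*d
def rpyR(r):
    from scipy.spatial.transform import Rotation as Ro
    return Ro.from_euler('xyz',r).as_matrix()
def wristT():
    T=np.eye(4);T[:3,:3]=rpyR(arm.get_tool_rot());T[:3,3]=arm.get_tool_pos()
    return T@camera_params("wrist")["T_tool_cam"]
def crop(im,x0,y0,x1,y1,s,name):
    cv2.imwrite(name,cv2.resize(im[y0:y1,x0:x1,::-1],None,fx=s,fy=s,interpolation=cv2.INTER_CUBIC))
E
python3 - <<'E'
import cv2
im=cv2.imread("pics/top0.png")[200:305,255:405]
cv2.imwrite("pics/topc.png",cv2.resize(im,None,fx=5,fy=5,interpolation=cv2.INTER_CUBIC))
from h import *
for u,v,z in [(365,248,35),(388,219,8),(396,275,8),(273,235,8),(270,235,36)]: print(u,v,pix2w("top",u,v,z))
E
```

```text
365 248 [577.08436532 -37.13821617  35.        ]
388 219 [639.89362931 -86.83930558   8.        ]
396 275 [ 525.86238049 -104.657577      8.        ]
273 235 [600.13362262 147.13148101   8.        ]
270 235 [597.35309102 150.93845334  36.        ]
```

View pics/topc.png

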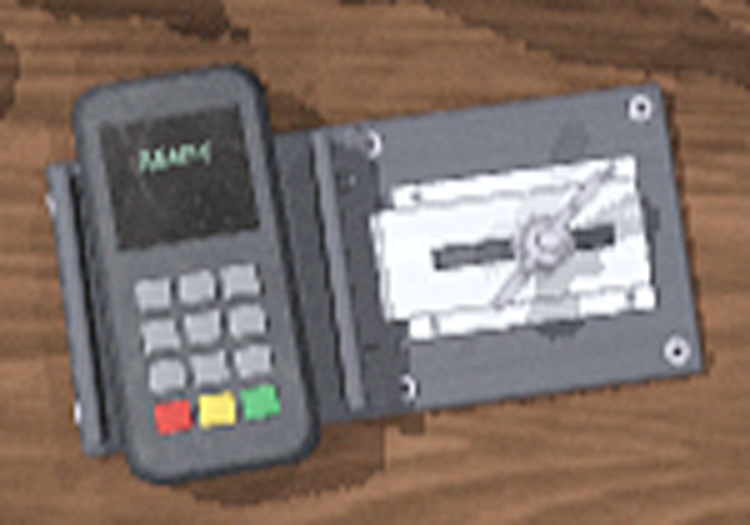

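```bash
python3 - <<'E'
from h import *
d=np.load("pics/top0.npy");p=camera_params("top")
def dep(u,v):
    z=float(d[v,u]);K=p["mtx"];c=np.array([(u-K[0,2])/K[0,0]*z,-(v-K[1,2])/K[1,1]*z,-z,1]);return (p["world_from_camera"]@c)[:3].round(0)
for u,v in [(326,140),(322,165),(362,138),(355,155),(300,115),(325,188),(352,170),(432,170),(263,153),(330,215),(378,225)]: print(u,v,dep(u,v))
arm.goto([575,30,220],[np.pi,0,np.radians(-170)])
print(arm.get_q().round(3) if hasattr(arm.get_q(),'round') else arm.get_q(),arm.get_clock())
T=wristT();np.save("pics/T1.npy",T)
im,dd=get_image("wrist");np.save("pics/w1.npy",dd);cv2.imwrite("pics/w1.png",im[:,:,::-1])
E
```

```text
326 140 [718.  54. 277.]
322 165 [704.  56. 184.]
362 138 [754. -10. 178.]
355 155 [742.  -6. 113.]
300 115 [758.  94. 265.]
325 188 [695.  45.  32.]
352 170 [736.  -9.  22.]
432 170 [ 710. -138.  149.]
263 153 [728. 158. 158.]
330 215 [646.  32.   1.]
378 225 [627. -66.  10.]
[-0.15   0.439  1.368  0.     1.335 -1.896] 2.2833
```

View pics/w1.png

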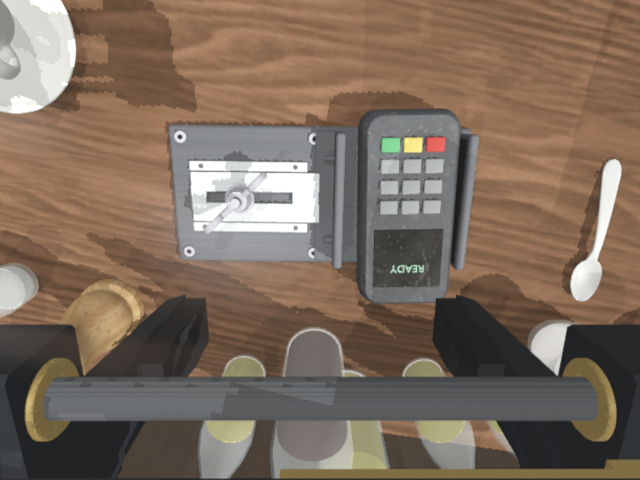

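```bash
python3 - <<'E'
import cv2
im=cv2.imread("pics/w1.png")
cv2.imwrite("pics/w1a.png",cv2.resize(im[115:270,165:365],None,fx=4,fy=4,interpolation=cv2.INTER_CUBIC))
cv2.imwrite("pics/w1b.png",cv2.resize(im[95:310,330:490],None,fx=2.7,fy=2.7,interpolation=cv2.INTER_CUBIC))
E
```

```text
(no output)
```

View pics/w1a.png

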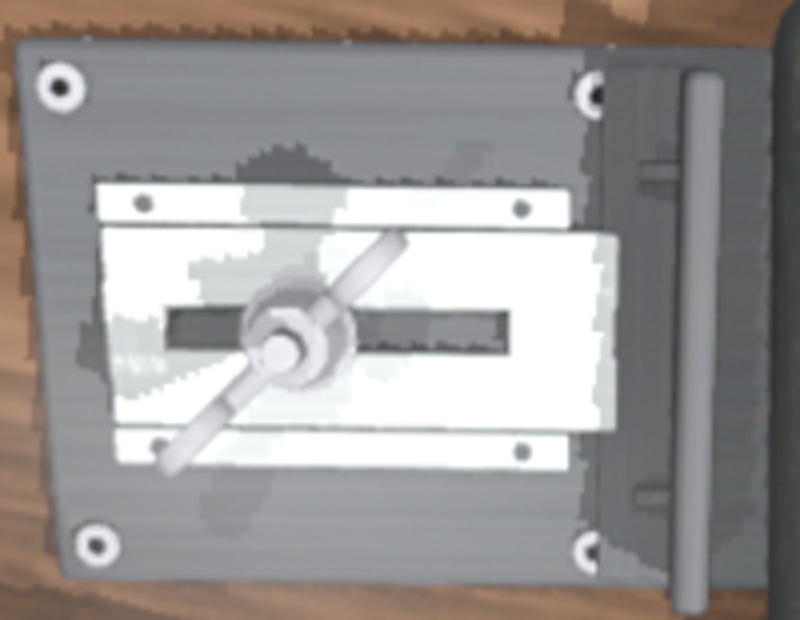

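View pics/w1b.png

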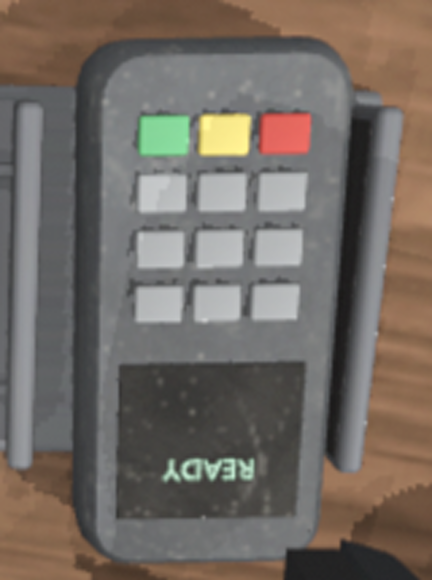

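```bash
cat > fit.py <<'E'
from h import *
T=np.load("pics/T1.npy")
A=lambda x,y:(x/4+165,y/4+115); B=lambda x,y:(x/2.7+330,y/2.7+95)
pts=[(A(18,40),8,(-60,-135)),(A(65,575),8,(60,-135)),(A(282,350),40,(0,-75)),(A(60,87),8,None),(A(97,545),8,None)]
W=[];M=[]
for uv,z,m in pts:
    w=pix2w("wrist",*uv,z,T);print(uv,w.round(1),m)
    if m: W.append(w[:2]);M.append(m)
# top cam
C=lambda x,y:(x/5+255,y/5+200)
for uv,z,m in [(C(662,85),8,(60,-135)),(C(705,370),8,(-60,-135)),(C(547,241),40,(0,-75)),(C(50,165),36,None),(C(85,455),36,None)]:
    print("top",pix2w("top",*uv,z).round(1),m)
for n,uv,z in [("jaw left top",A(684,74),37),("jawleft bot",A(672,612),37),("jaw right top",A(722,74),37),("jaw right bot",A(708,612),37),("fix in top",B(378,108),36),("fix in bot",B(332,468),36),("fix out top",B(402,110),36),("fix out bot",B(358,470),36),("wing1",A(395,240),50),("wing2",A(172,460),50)]:
    print(n,pix2w("wrist",*uv,z,T).round(1))
E
python3 fit.py
```

```text
(169.5, 125.0) [ 528.7 -105.2    8. ] (-60, -135)
(181.25, 258.75) [644.9 -86.1   8. ] (60, -135)
(235.5, 202.5) [577.1 -37.7  40. ] (0, -75)
(180.0, 136.75) [536.7 -95.8   8. ] None
(189.25, 251.25) [636.4 -79.5   8. ] None
top [644.  -85.5   8. ] (60, -135)
top [ 527.9 -104.6    8. ] (-60, -135)
top [576.3 -35.3  40. ] (0, -75)
top [601.  160.9  36. ] None
top [488.  143.2  36. ] None
jaw left top [510.6  31.8  37. ]
jawleft bot [619.3  49.7  37. ]
jaw right top [509.3  39.1  37. ]
jaw right bot [618.   57.3  37. ]
fix in top [493.6 134.3  36. ]
fix in bot [602.1 150.4  36. ]
fix out top [492.9 141.2  36. ]
fix out bot [601.3 158.6  36. ]
wing1 [550.  -17.3  50. ]
wing2 [600.6 -54.9  50. ]
```

```bash
cat >> h.py <<'E'
YM=np.radians(9.3); O=np.array([564.6,37.6])
def m2w(x,y,z): 
    c,s=np.cos(YM),np.sin(YM); return [O[0]+c*x-s*y,O[1]+s*x+c*y,z]
def w2m(p):
    c,s=np.cos(YM),np.sin(YM); d=np.array(p[:2])-O; return np.array([c*d[0]+s*d[1],-s*d[0]+c*d[1],p[2]]).round(2)
def rot(yaw): return [np.pi,0,yaw]
E
python3 - <<'E'
from h import *
arm.command_gripper(0.0)
o=rot(YM+np.pi/2)
arm.goto(m2w(-6,-13,90),o)
print(arm.get_clock(),arm.get_q())
arm.move_straight(m2w(-6,-13,19),o,v=60)
print(arm.get_clock(),w2m(arm.get_tool_pos()),arm.get_force())
im,dd=get_image("scene");cv2.imwrite("pics/s2.png",im[:,:,::-1])
f0=np.array(arm.get_force())
hit=arm.move_straight(m2w(-6,8,19),o,v=25,threshold=9)
print(hit,arm.get_clock(),w2m(arm.get_tool_pos()),np.array(arm.get_force())-f0)
E
```

```text
5.0333 [-1.66261024e-01  5.47240242e-01  1.56388447e+00 -1.08978771e-05
  1.02983704e+00 -3.29580263e-01]
6.3667 [ -5.77 -13.06  19.35] [-0.1712604  -0.48192003 -0.00873211]
False 7.4083 [-6.04  8.11 18.95] [ 1.15014254 -0.26006569  1.27485163]
```

```bash
python3 - <<'E'
from h import *
o=rot(YM+np.pi/2); f0=np.array(arm.get_force())
for y in [10,11,12,13,14,15,16]:
    hit=arm.move_straight(m2w(-6,y,19),o,v=12,threshold=8)
    f=np.array(arm.get_force()); print(y,hit,round(arm.get_clock(),2),w2m(arm.get_tool_pos()),f.round(2))
    if hit or np.linalg.norm((f-f0)[:2])>8: break
im,dd=get_image("top");crop(im,255,190,405,305,5,"pics/t3.png")
im,dd=get_image("wrist");cv2.imwrite("pics/w3.png",im[:,:,::-1])
E
```

```text
10 False 7.72 [-6.06  9.9  18.93] [ 1.13 -2.73  0.12]
11 False 7.97 [-6.02 10.08 18.97] [-0.37 -8.22 -0.87]
```

View pics/w3.png

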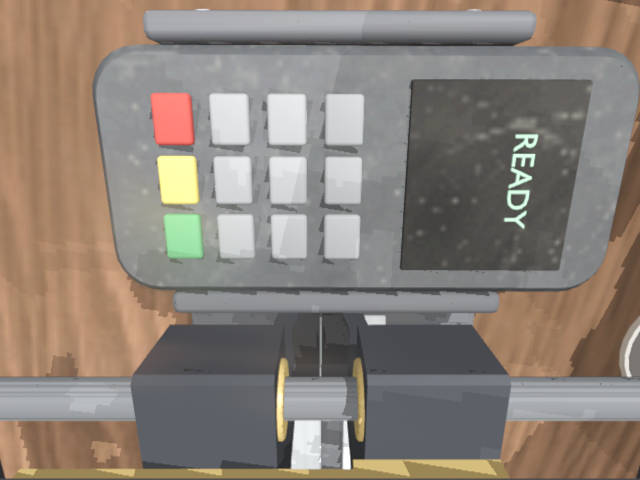

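View pics/t3.png

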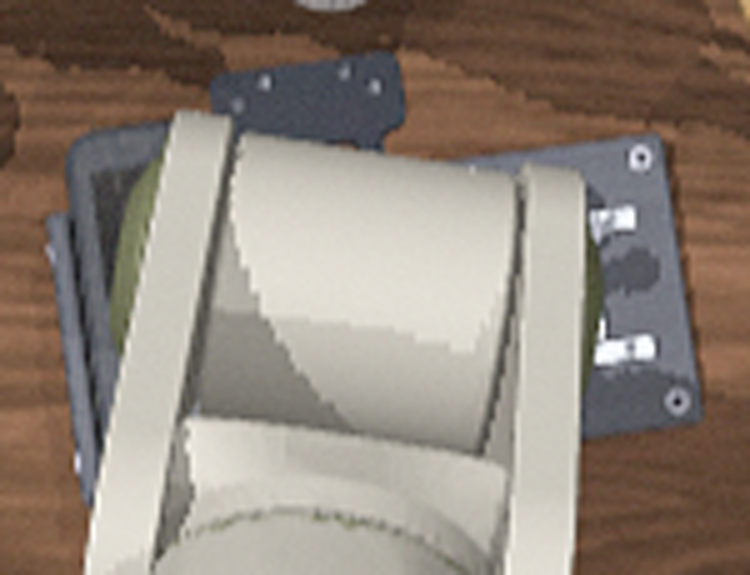

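```bash
python3 - <<'E'
from h import *
print(arm.get_force(),w2m(arm.get_tool_pos()))
T=wristT()
im=cv2.imread("pics/w3.png")
cv2.imwrite("pics/w3a.png",cv2.resize(im[0:80,80:640],(800,114*2)))
cv2.imwrite("pics/w3b.png",cv2.resize(im[260:330,80:640],(800,200)))
for n,u,v,z in [("fix in L",150,42,36),("fix in R",532,38,36),("jaw in L",175,292,37),("jaw in R",497,292,37),("term fix side L",150,48,45),("R",590,46,45),("term jaw side L",150,288,45),("R",590,290,45)]:
    print(n,w2m(pix2w("wrist",u,v,z,T)))
E
```

```text
[ 0.66601191 -8.63350513 -0.45148556] [-6.02 10.07 18.97]
fix in L [-53.42 106.07  36.  ]
fix in R [ 55.99 107.14  36.  ]
jaw in L [-53.71  28.96  37.  ]
jaw in R [55.21 28.96 37.  ]
term fix side L [-50.22 103.13  45.  ]
R [ 67.62 103.64  45.  ]
term jaw side L [-58.45  33.77  45.  ]
R [80.9  33.09 45.  ]
```

View pics/w3a.png

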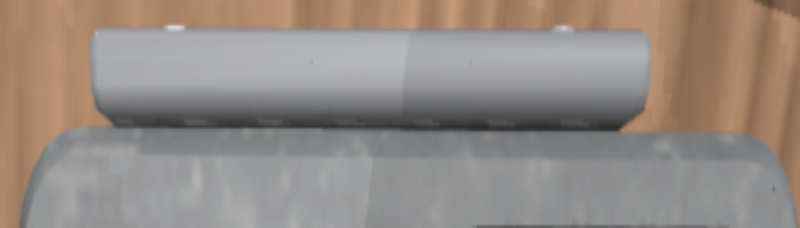

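View pics/w3b.png

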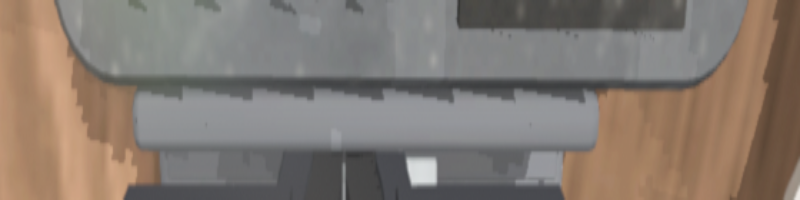

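```bash
python3 - <<'E'
from h import *
T=np.load("pics/T1.npy");d=np.load("pics/w1.npy");K=camera_params("wrist")["mtx"]
v,u=np.mgrid[150:245,190:290]
z=d[150:245,190:290]
P=np.stack([(u-K[0,2])/K[0,0]*z,-(v-K[1,2])/K[1,1]*z,-z,np.ones_like(z)],-1)@T.T
m=np.stack([*np.moveaxis(P[...,:3],-1,0)],-1)
c,s=np.cos(YM),np.sin(YM);dx=m[...,0]-O[0];dy=m[...,1]-O[1];mx=c*dx+s*dy;my=-s*dx+c*dy;h=m[...,2]
plate=(abs(mx)>40)&(abs(mx)<58)&(z>0);print("plate(8)",np.median(h[plate]))
t=(abs(mx)<20)&(my<-98)&(my>-120);print("tongue(12)",np.median(h[t]),t.sum())
r=np.hypot(mx,my+75)
for a,b in [(0,4),(14,18),(18,22),(22,27),(27,32)]:
    k=(r>=a)&(r<b);print(a,b,np.sort(h[k])[::-1][:12].round(1))
print(arm.get_q(),arm.get_force())
for yaw in np.radians([200,130,101,0,-75]):
    q=arm.ik(m2w(0,-75,28),rot(yaw));print(None if q is None else np.round(q,2))
E
```

```text
plate(8) 9.58264201457527
tongue(12) 13.750320624265726 1149
0 4 [43.3 43.2 43.  42.9 42.6 42.5 42.3 42.3 42.2 42.  42.  42. ]
14 18 [48.3 48.3 48.1 48.1 48.1 47.5 47.5 47.3 47.3 47.1 46.9 46.5]
18 22 [50.4 50.1 50.1 50.  49.9 49.9 49.9 49.8 49.8 49.8 49.6 49.6]
22 27 [51.6 51.2 51.1 50.9 50.8 50.8 50.7 50.6 50.5 50.4 50.4 50.4]
27 32 [50.6 50.6 50.3 50.1 50.1 50.  49.9 49.8 49.7 49.7 49.6 49.6]
[-0.12559191  0.65019721  1.61308771 -0.00173216  0.87795676 -0.28682574] [ 0.66601191 -8.63350513 -0.45148556]
[-0.27  0.67  1.55  0.    0.93 -2.19]
[-0.27  0.67  1.55  0.    0.93 -0.96]
[-0.27  0.67  1.55  0.    0.93 -0.46]
[-0.27  0.67  1.55 -0.    0.93  1.31]
[-0.27  0.67  1.55 -0.    0.93  2.61]
```

```bash
cat >> h.py <<'E'
ZN=24
def qn(f,z=ZN):  # f: finger line angle deg
    q=np.array(arm.ik(m2w(0,-75,z),rot(np.radians(f+90))),float)
    y=np.radians(f+90); q[5]=np.pi/2+q[0]-y
    assert abs(q[5])<2.85; return q.tolist()
def enter(f):
    arm.movej(qn(f,70)); arm.move_straight(m2w(0,-75,ZN),v=120)
def stroke(fs):
    for f in fs:
        arm.movej(qn(f)); print("f",f,round(arm.get_clock(),2),"q6",round(arm.get_q()[5],3),"F",np.round(arm.get_force(),1),"M",np.round(arm.get_moment(),2))
def leave():
    p=arm.get_tool_pos(); arm.move_straight([p[0],p[1],70],v=150)
E
python3 - <<'E'
from h import *
o=rot(YM+np.pi/2)
arm.move_straight(m2w(-6,11.6,19),o,v=10,threshold=8)
print(w2m(arm.get_tool_pos()),arm.get_force())
arm.move_straight(m2w(-6,-8,19),o,v=40)
arm.move_straight(m2w(-6,-12,75),o,v=150)
arm.command_gripper(40/88)
print(arm.get_clock(),arm.get_grip_width(),arm.get_force(),arm.get_moment())
arm.movej(qn(45,70)); print(arm.get_clock(),arm.get_tool_pos(),arm.get_tool_rot())
T=wristT();np.save("pics/T4.npy",T)
im,dd=get_image("wrist");cv2.imwrite("pics/w4.png",im[:,:,::-1])
im,dd=get_image("scene");crop(im,220,180,460,360,3.3,"pics/s4.png")
E
```

```text
[-6.02 10.11 18.98] [  0.28216536 -11.95624953  -1.36788807]
10.2167 0.45534204216386753 [ 0.5827907   0.00581969 -0.25146503] [-0.04497497  0.03839429 -0.03044036]
10.9417 [576.61577087 -36.15408632  69.98990533] [-3.14158391e+00 -1.98561517e-04  2.35428036e+00]
```

View pics/w4.png

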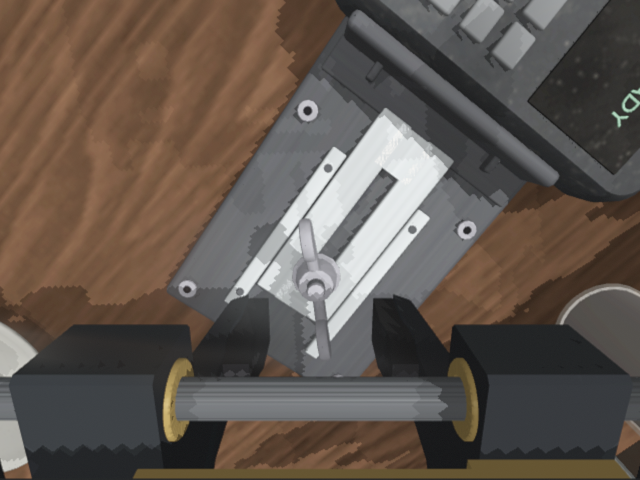

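View pics/s4.png

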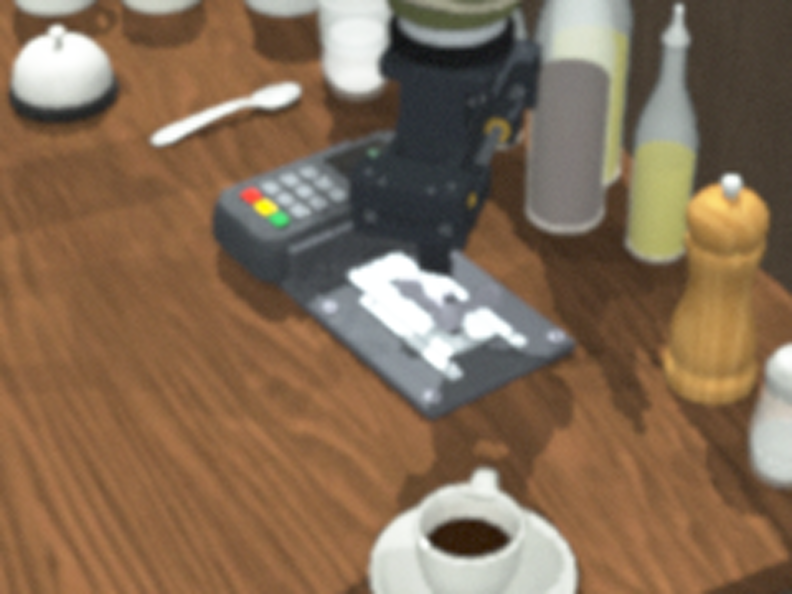

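```bash
python3 - <<'E'
from h import *
enter(45)
print(arm.get_clock(),np.round(arm.get_force(),1),np.round(arm.get_moment(),2))
stroke([10,-15,-40,-70])
T=wristT();np.save("pics/T5.npy",T)
im,dd=get_image("wrist");cv2.imwrite("pics/w5.png",im[:,:,::-1])
E
```

```text
11.825 [-0.1 -0.1 -0. ] [-0.03  0.05  0.01]
f 10 12.46 q6 -0.443 F [ 0.7 -0.6 -1.3] M [-0.06 -0.04 -0.04]
f -15 12.96 q6 -0.008 F [ 0.1 -0.4  0.3] M [-0.15  0.08  0.02]
f -40 13.46 q6 0.428 F [-0.7  0.3  1. ] M [-0.11  0.2  -0.01]
f -70 14.03 q6 0.951 F [-0.8  0.3  0.7] M [-0.03  0.15  0.02]
```

View pics/w5.png

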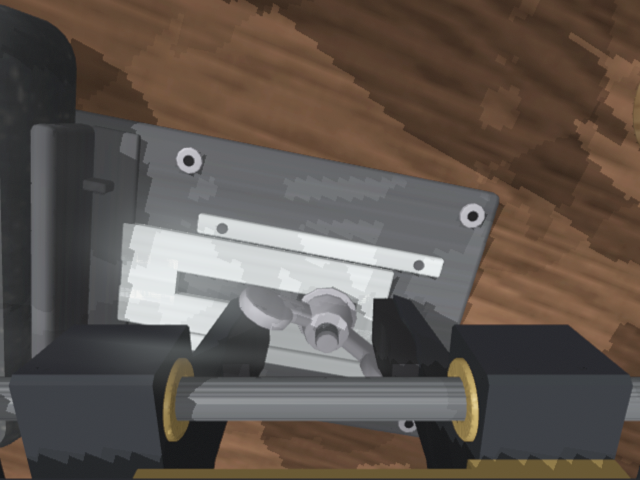

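```bash
python3 - <<'E'
from h import *
leave(); enter(142)
print(arm.get_clock(),np.round(arm.get_force(),1),np.round(arm.get_moment(),2))
stroke([90,45,0,-45,-85,-125,-165])
leave(); enter(50)
print(arm.get_clock(),np.round(arm.get_force(),1),np.round(arm.get_moment(),2))
T=wristT();np.save("pics/T6.npy",T)
im,dd=get_image("wrist");cv2.imwrite("pics/w6.png",im[:,:,::-1])
E
```

```text
18.1583 [ 0.  -0.1  0.4] [ 0.04  0.   -0.05]
f 90 19.03 q6 -1.838 F [ 1.  -1.4  0.6] M [-0.07 -0.18  0.02]
f 45 19.81 q6 -1.054 F [ 0.8 -1.7  1.1] M [-0.3  -0.17  0.04]
f 0 20.58 q6 -0.268 F [ 0.5 -2.1  0.2] M [-0.29  0.09 -0.02]
f -45 21.36 q6 0.517 F [-0.8 -1.3 -1.1] M [-0.19  0.31  0.08]
f -85 22.07 q6 1.215 F [ 0.8 -0.9 -1.3] M [-0.08 -0.12  0.  ]
f -125 22.77 q6 1.913 F [ 2.2 -0.3 -0.1] M [-0.11 -0.15  0.02]
f -165 23.48 q6 2.611 F [-0.1 -1.7 -0.5] M [-0.16  0.02  0.01]
27.6083 [-0.6 -0.1  0.1] [-0.02  0.06  0.03]
```

View pics/w6.png

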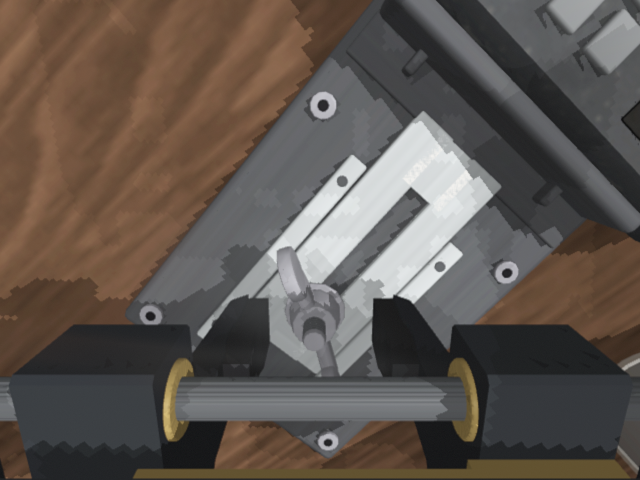

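```bash
python3 - <<'E'
from h import *
stroke([15,-20,-60])
leave(); enter(142)
print(arm.get_clock(),np.round(arm.get_force(),1),np.round(arm.get_moment(),2))
T=wristT();np.save("pics/T7.npy",T)
im,dd=get_image("wrist");cv2.imwrite("pics/w7.png",im[:,:,::-1])
stroke([100,60,35])
E
```

```text
f 15 28.29 q6 -0.53 F [-1.2  0.3  0.5] M [-0.12  0.09 -0.02]
f -20 28.93 q6 0.08 F [-0.3 -1.   0.2] M [-0.2   0.15 -0.05]
f -60 29.63 q6 0.778 F [-1.3 -0.1 -0.8] M [-0.17  0.29  0.03]
33.5833 [-0.5 -0.4  0.9] [0.03 0.08 0.02]
f 100 34.37 q6 -2.013 F [-0.5 -0.1 -0.5] M [0.07 0.01 0.04]
f 60 35.08 q6 -1.316 F [ 1.7 -1.   0.4] M [-0.17 -0.33  0.09]
f 35 35.58 q6 -0.881 F [ 1.3 -0.9  0.5] M [-0.17 -0.05 -0.  ]
```

View pics/w7.png

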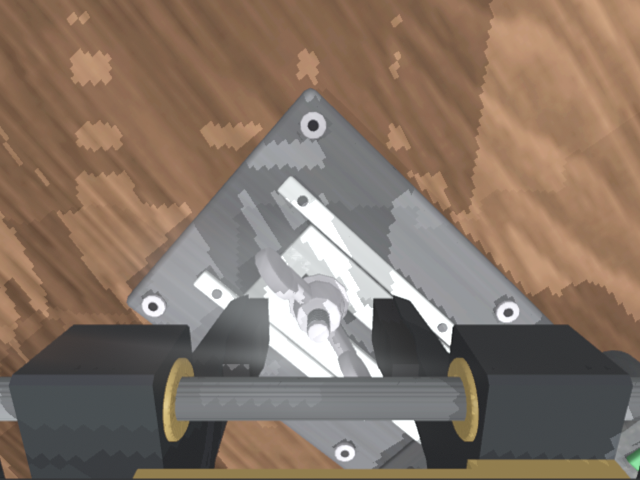

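```bash
python3 - <<'E'
from h import *
f=35
while f>-6:
    f-=4 if f>20 else 3
    q=qn(f); arm.movej(q); M=np.array(arm.get_moment()); e=q[5]-arm.get_q()[5]
    print(f,round(arm.get_clock(),2),"lag",round(e,4),"F",np.round(arm.get_force(),1),"M",M.round(2),"tau6",round(arm.get_effort()[5],2))
    if e>0.012 or abs(M[2])>0.3: break
T=wristT();np.save("pics/T8.npy",T)
im,dd=get_image("wrist");cv2.imwrite("pics/w8.png",im[:,:,::-1])
E
```

```text
31 35.83 lag 0.0038 F [ 0.5 -0.8 -0.4] M [-0.19 -0.02 -0.  ] tau6 0.25
27 36.08 lag 0.0037 F [ 0.8 -0.7 -0.4] M [-0.18 -0.06  0.03] tau6 0.26
23 36.33 lag 0.0036 F [ 0.5 -1.   0.7] M [-0.24 -0.02  0.03] tau6 0.25
19 36.58 lag 0.0036 F [ 0.1 -1.8 -0. ] M [-0.23 -0.04 -0.04] tau6 0.25
16 36.83 lag 0.0031 F [ 0.4 -0.6 -0.7] M [-0.29  0.01  0.01] tau6 0.19
13 37.08 lag 0.0029 F [-0.2 -2.2 -1.1] M [-0.3   0.01  0.04] tau6 0.2
10 37.33 lag 0.0021 F [-0.7 -4.3 -0.4] M [-0.83  0.11  0.08] tau6 0.26
7 37.58 lag 0.0019 F [-1.3 -9.7  0.4] M [-1.6   0.35  0.31] tau6 0.34
```

View pics/w8.png

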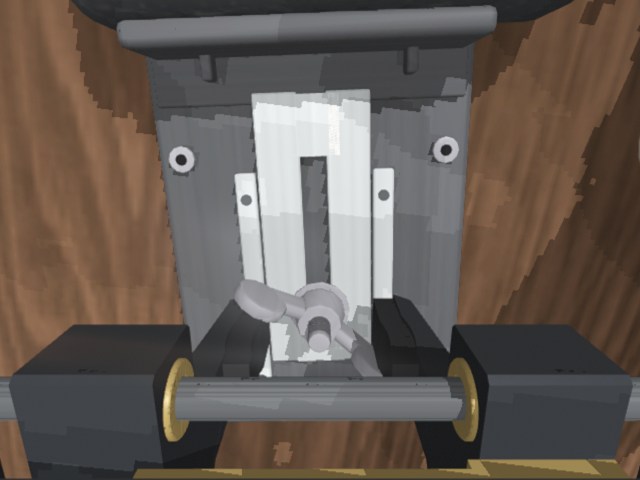

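```bash
python3 - <<'E'
from h import *
for f in [4.5]:
    q=qn(f); arm.movej(q); arm.sleep(0.3); print(f,round(arm.get_clock(),2),"F",np.round(arm.get_force(),1),"M",np.round(arm.get_moment(),2))
for f in [12,35]: arm.movej(qn(f))
print(np.round(arm.get_force(),1),np.round(arm.get_moment(),2))
leave()
p=arm.get_tool_pos(); arm.move_straight([p[0],p[1],150],v=200)
arm.goto([575,30,220],[np.pi,0,np.radians(-170)])
print(arm.get_clock())
T=wristT();np.save("pics/T9.npy",T)
im,dd=get_image("wrist");np.save("pics/w9.npy",dd);cv2.imwrite("pics/w9.png",im[:,:,::-1])
cv2.imwrite("pics/w9a.png",cv2.resize(im[95:310,165:490,::-1],None,fx=2.4,fy=2.4,interpolation=cv2.INTER_CUBIC))
E
```

```text
4.5 38.17 F [ -2.7 -12.9  -0.2] M [-2.16  0.52  0.33]
[0.5 0.2 0.2] [-0.09  0.01 -0.  ]
40.8667
```

View pics/w9a.png

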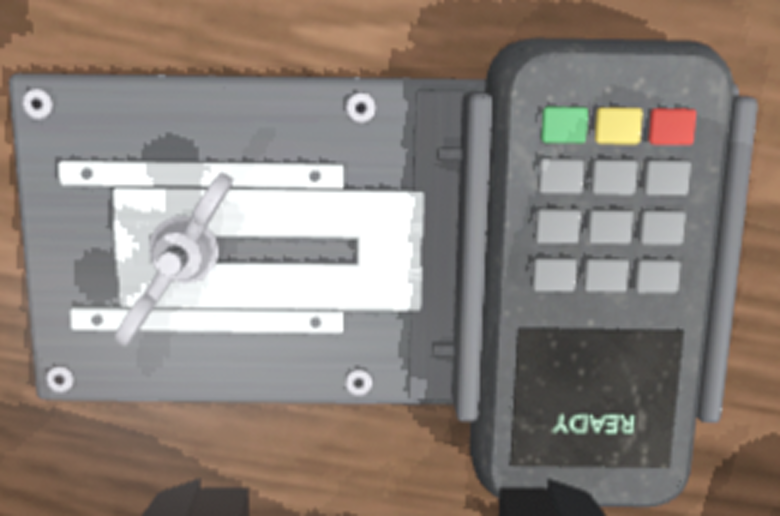

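```bash
python3 - <<'E'
from h import *
T=np.load("pics/T9.npy");A=lambda x,y:(x/2.4+165,y/2.4+95)
a=pix2w("wrist",*A(224,183),42,T);b=pix2w("wrist",*A(125,336),42,T);d=a-b
print("len",np.hypot(*d[:2]),"wing",np.degrees(np.arctan2(d[1],d[0]))%180,"expect",(9.3-np.degrees(16.3))%180, "mid",w2m((a+b)/2))
for n,x,y,z in [("jaw in top",491,98,37),("jaw in bot",479,415,37),("fix in top",736,100,36),("fix in bot",702,415,36)]: print(n,w2m(pix2w("wrist",*A(x,y),z,T)))
D=np.load("pics/w9.npy");K=camera_params("wrist")["mtx"]
v,u=np.mgrid[0:480,0:640]
P=np.stack([(u-K[0,2])/K[0,0]*D,-(v-K[1,2])/K[1,1]*D,-D,np.ones_like(D)],-1)@T.T
c,s=np.cos(YM),np.sin(YM);dx=P[...,0]-O[0];dy=P[...,1]-O[1];mx=c*dx+s*dy;my=-s*dx+c*dy;h=P[...,2]
print("plate(8)",np.median(h[(abs(mx)>40)&(abs(mx)<56)&(my<-20)&(my>-130)&(D>0)]))
r=np.hypot(mx,my+75)
for q in [(0,4),(18,22),(22,27),(27,32)]: print(q,np.sort(h[(r>=q[0])&(r<q[1])])[::-1][:8].round(1))
t=(h>43)&(h<52)&(my>20)&(my<112)&(abs(mx)<90)&(D>0)&(v<295)
pts=np.stack([mx[t],my[t]],-1).astype(np.float32);print("terminal",cv2.minAreaRect(pts),np.median(h[t]))
E
```

```text
len 62.48480224474041 wing 155.06985908558462 expect 155.37879393675803 mid [ -0.36 -75.08  42.  ]
jaw in top [-53.54  28.29  37.  ]
jaw in bot [54.34 28.84 37.  ]
fix in top [-53.71 107.3   36.  ]
fix in bot [ 53.87 107.61  36.  ]
plate(8) 9.664535336199549
(0, 4) [43.9 42.6 42.5 42.5 42.5 42.4 42.2 42.2]
(18, 22) [317.2 316.3 310.1 309.7 309.6 309.6 309.6 309.6]
(22, 27) [318.6 318.5 318.5 318.4 318.4 318.4 318.4 318.3]
(27, 32) [318.7 318.7 318.6 318.5 318.4 318.4 318.2 318.2]
terminal ((3.2970657348632812, 66.79462432861328), (70.86466979980469, 144.5403289794922), 89.67628479003906) 44.369829106562975
```

```bash
python3 - <<'E'
from h import *
T=np.load("pics/T9.npy")
D=np.load("pics/w9.npy");K=camera_params("wrist")["mtx"]
v,u=np.mgrid[0:480,0:640]
P=np.stack([(u-K[0,2])/K[0,0]*D,-(v-K[1,2])/K[1,1]*D,-D,np.ones_like(D)],-1)@T.T
c,s=np.cos(YM),np.sin(YM);dx=P[...,0]-O[0];dy=P[...,1]-O[1];mx=c*dx+s*dy;my=-s*dx+c*dy;h=P[...,2]
r=np.hypot(mx,my+75)
for q in [(18,22),(22,27),(27,32)]: print(q,np.sort(h[(r>=q[0])&(r<q[1])&(h<70)&(D>0)])[::-1][:8].round(1))
im,dd=get_image("scene");cv2.imwrite("pics/s9.png",im[:,:,::-1])
E
```

```text
(18, 22) [44.7 44.6 43.9 43.8 43.8 43.8 43.6 43.6]
(22, 27) [45.2 45.2 45.2 44.9 44.8 44.8 44.7 44.7]
(27, 32) [44.6 44.6 44.5 44.5 44.4 44.3 44.3 44.1]
```

View pics/s9.png

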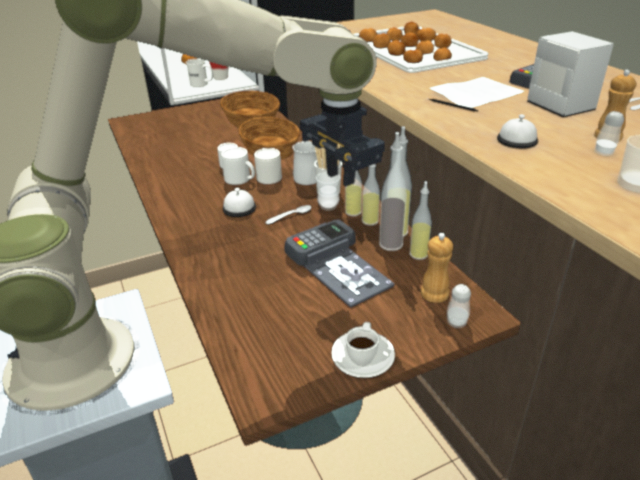

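Wing top, corrected for the plate offset, is about 43 mm, which matches the tight position. The angle is 155.1° against the expected 155.4°, and the bystanders stand where they were.

```bash
python3 -c "
from station import arm
arm.hand_in(); print(arm.get_clock())"
```

```text
the job is handed in; nothing more can be done
the job is handed in; nothing more can be done
```

The terminal is clamped between the jaws, the wing nut is turned to its hard stop, and I handed the job in at about 41 s of the 72 s allowed.

- **Jaw:** I pushed it in with the shut fingertips, peaking at about 12 N. It stopped moving at the 8–9 N step, with the terminal snug and square.
- **Wing nut:** I turned it clockwise in four strokes, with the open fingertips pushing against both wings. At the stop, the force rose to about 13 N (0.33 N m). The wrist force stayed far below its 120 N limit throughout.

**Last checks**
- **Nut angle:** the wings lie at 155.1°, against 155.4° expected when tight.
- **Nut height:** the wing tops are at about 43 mm once corrected for the depth camera reading about 1.7 mm high, which matches the tight position.
- **Gap between jaws:** I measured 78 to 79 mm, against the 78 mm terminal; the camera calibration is good to about 2 mm.
- **Terminal:** it is square to the jaws within about 0.3°.
- **Bystanders:** the scene picture shows them standing where they were; I checked this by eye only. The gripper was clear of everything.

**One disagreement:** during the push the tool stopped about 3 mm short of where 18 mm wide fingers would put it. The jaw gap seen in the wrist camera showed it was snug, so I took the fingers to be wider than their pads.

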